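# Press the keyed soap stamp home in its guide and hold it

### The arm

A 6-joint arm with a two-finger parallel gripper is mounted at the origin on the work surface. World frame = base frame: x ahead of the robot, y to its left, z up, the work surface at z = 0. Lengths are in m, angles in rad, forces in N, time in s.
With the tool pointing down it reaches from about 0.25 to 0.725 m from the base axis. Payload 4 kg.
Tool frame: the origin (TCP) lies between the finger pads, 19 mm behind the fingertips; this is the grasp point; z points along the fingers, y is the line along which they close (so a half turn about z gives the same grasp; the last joint's range is limited). The gripper opens to 85 mm and grips with 20 to 120 N. Pads are 22 mm wide; open, the fingers measure 114 mm over their backs; the gripper's body (76 mm by 85 mm) begins 54 mm behind the grasp point. The pads swing forward as they close: fully open they stand 13 mm farther back than shut.
Start: joints at [0, 0.241, 0.005, 1.335, 0, 1.571], TCP at [0.5, -0, 0.25] pointing down, gripper open.
Joint ranges: [-2.72, 2.72], [-1.05, 1.87], [-1.09, 1.28], [-1.99, 2.15], [-1.42, 1.44], [-3.14, 3.14]. Speed limits (rad/s): [2.79, 2.79, 3.14, 3.14, 3.14, 3.14].

### API

Orientations are given as a unit quaternion [x, y, z, w].
In Python, from workcell import bot, vision, workorder gives the robot as it stands.
- The arm moves only by the shell command python3 -m creep 'ROWS' [OPENING]. ROWS is JSON, a list of rows, each a list of 2 entries, a list of its own where there are three numbers: the shift along the tool's x, y, z in mm, then the turn, a rotation vector about the tool's x, y, z in rad. In form: [[[dx, dy, dz], [wx, wy, wz]], ...]. A call has 1 to 12 rows; each row shifts and turns the commanded pose from where the row before left it, along the tool's axes as they then stand; what a row does not reach is not made up. A row lasts 1/8 s, in which the tool goes at most 62.5 mm and 10.7 degrees, less where a joint would pass 70% of its speed; a pose out of reach is approached as far as the arm can. A call is refused whole if a number of a shift passes 62.5 or a number of a turn 0.188, either way. A call with a gripper value outside its range is refused whole. OPENING is the finger opening in mm, from 0 to 85.4, set as the call begins (- or left out, the last holds). The fingers move at their own pace and stop on an object; the grip force is fixed at half the most. Time passes only in rows, so rows that do not move let the fingers close. It gives the time, the measured TCP pose, the force, the opening and the grip force at its end, in the units of the state.
- bot.get_obs(): the state, without advancing time (a new reading comes with each control period).
- vision.camera(name): name is "scene" or "side" or "wrist"; returns a dict with "image" (384x512x3 uint8, blue, green, red), "z_map" (384x512 float32, m along the optical axis (not along the pixel's ray), 0 where there is no reading), "K" (3x3 intrinsics, pixels), "k1" (the pictures are not rectified: a ray, as slopes to the right and down, at radius r is drawn at 1 + k1 r^2 times it, then the intrinsics apply), "rvec" (rotation vector, rad) and "tvec" (3), from world to camera coordinates, as OpenCV has them; the wrist camera has in their place "tool_from_camera" (4x4, takes a point from camera to tool coordinates, whose origin is the TCP and whose axes are the flange's). Camera axes: x right, y down, z forward; pixel columns grow to the right and rows downward; lengths in m; the calibration is good to about 2 mm. A picture is of the moment at which its call begins: read the wrist's pose just before it.
- workorder.job_done(): hands the job in; it is judged then, once.
Trained networks look in a picture, given as the dict that the camera call returned (one of the last four; its "shot" number tells which), for a name from the list of things; names that differ only in an ending like _2 or _b are one class to them, and where a whole thing is asked for, a point or a joint stands for the part that bears it (a point fixed in the world has none). Each returns a list of dicts, best first, with "score" (0 to 1); they miss things now and then, are a little off and sometimes report something else, mostly with a low value. They report only what shows in the picture. A call takes as long as a camera call. They do not tell look-alikes from the thing itself.
- vision.spot_in(picture, query): "position" ([column, row] in pixels, amid what is visible of it).
- vision.place_of(picture, query): "position" ([column, row] in pixels: a listed point, or the origin of a listed thing).
The state is a dict: "clock": time; "joint_pos": joint angles; "joint_vel": joint speeds; "tau": joint torques, N m; "eef_pos": TCP position; "tool_rot": TCP orientation; "ft_force": force on the tool from outside, world axes, zero at the start; "ft_torque": the same for the moment, N m; "grip_width": finger opening in m; "grasp_force": force on a finger pad.
Only numpy, scipy, OpenCV 4.12 (cv2) and the standard library are available. Lean on these libraries where they do the work, as an engineer would, in place of code of your own. Each camera call takes 0.05 s, during which the arm holds its last target. There are 200 camera calls.

### The job

Take the soap stamp that has the flat-sided handle and the key on its shank out of the wooden stand, put its nose into the guide hub of the stamping jig and turn it until the key slips into the keyway. Push it on down until it stands on the soap and the sprung bed under the soap is fully down, and finish while still gripping the stamp and keeping it pressed down like that. Leave the other stamp, the bottle, the mallet and the standing soap bar where they are.

Things in the scene. Friction and masses are not known exactly. Their poses are not given: they have to be found in the camera images.
- stamp: The stamp to use, upright in a stand hole, 0.15-0.31 kg, 104 mm tall. Origin: centre of its bottom face; z up, x to the key. Steel shank 24 mm dia, z 0-54 mm, foot chamfered 3 mm; plain nose z 0-18; key 6 mm wide (y), z 18-40, out to 16.5 mm from the axis on +x. Pale wood handle block z 54-104, 40 (x) by 28 (y) mm: grip its flat faces along y. Dark dot on top at the key's side.
- stamp_tip (a point): Centre of the stamp's bottom face (the stamp's origin). With the key not over the keyway, the nose goes 18 mm into the hub and the key then rests on the hub's top face.
- hub: Fixed steel guide hub over the jig: collar 56 mm outer dia, 30 mm high, upright through bore 26 mm dia. Origin: on the bore axis at its underside, 70 mm above the table; z up, x to the keyway, a slot 8.5 mm wide (y) cut from the bore through to the outside on the +x side, over the full height. The hub's yaw differs from the jig's.
- hub_mouth (a point): Centre of the bore at the hub's top face, 100 mm above the table.
- jig: Fixed stamping jig: wooden base 120 (x) by 130 (y) by 18 mm, two wooden cheeks at its +y and -y sides up to 88 mm, metal arms that carry the hub over its centre. Origin: centre of the underside; z up.
- soap_bed (a joint): Downward travel of the sprung bed with the soap bar inside the jig: 0 m at rest (up), 0.006 m fully down on its stop. Its spring needs about 4 N to start moving and about 10 N to be fully down.
- soap_top (a point): Centre of the soap bar's top face (bar 54 by 80 by 30 mm, lying on the bed), straight below the bore; 62 mm above the table with the bed up, that is 38 mm below the hub's mouth and 8 mm below the hub's underside. It goes down with the bed.
- stand: Fixed wooden stand, 70 (x) by 180 (y) by 32 mm, origin at the centre of its underside; two round holes 26 mm in diameter and 17 mm deep at y = -50 and +50 mm. The keyed stamp is in either of them, the plain stamp in the other; both stand with their bottom face 15 mm above the table.
- plain_stamp: The other stamp, loose, not to be moved: same 24 mm shank but no key, and a round turned wooden knob 40 mm in diameter; 98 mm tall. Origin: centre of its bottom face.
- bottle: Amber bottle with a black cap, 60 mm diameter, 150 mm tall, loose, not to be moved. Origin: centre of its underside.
- mallet: Rubber mallet lying on the table, not to be moved: wooden handle along its x from -120 to 80 mm, black rubber head 56 mm diameter and 90 mm long at x = 100 mm, 56 mm high. Origin on the table.
- soap_bar: Loose cream soap bar standing on end, 55 by 26 by 80 mm tall, not to be moved. Origin: centre of its underside.
Not all that is in view belongs to the job. Several things look just like the stand: the one meant starts farthest to the robot's left. Leave any blue look-alike of the jig alone.

How it is judged:
On the way, in this order (a step that is already met when the one before it is completed fails the run):
1. the keyed stamp is lifted out of the stand (height (world z) of stamp_tip above 0.04 m and contact force between the fingers and stamp above 1 N and contact force between stamp and stand below 0.05 N), for 0.1 s.
2. its nose is in the mouth of the guide hub (horizontal distance between stamp_tip and hub_mouth below 0.004 m and z of stamp_tip in the frame of hub_mouth below -0.004 m), for 0.1 s.
At the end, for the whole second after the job is handed in: For the last second: stamp in the hub, key in keyway (tip within 4 mm of the axis, over 41 mm below the mouth, upright within 0.1 rad, key within 0.25 rad), pressing the soap with over 4 N, bed down over 4.5 mm, fingers round the handle (TCP under 115 mm above the tip) and touching it (value of joint soap_bed above 0.0045 m and contact force between stamp and soap_bed above 4 N and horizontal distance between stamp_tip and hub_mouth below 0.004 m and z of stamp_tip in the frame of hub_mouth below -0.041 m and angle between the z axis of stamp and the z axis of hub, either way round below 0.1 rad and angle between the x axis of stamp and the x axis of hub, either way round below 0.25 rad and contact force between the fingers and stamp above 2 N and z of the grasp point in the frame of stamp below 0.115 m); the arm keeps its last pose, push and grip.
It fails at once if the plain stamp is disturbed (moved more than 20 mm or tipped) (distance of plain_stamp from where it was at the start of the episode above 0.02 m or angle between plain_stamp's own z axis and vertical above 0.4 rad).
It fails at once if the bottle is disturbed (moved more than 20 mm or tipped) (distance of bottle from where it was at the start of the episode above 0.02 m or angle between bottle's own z axis and vertical above 0.4 rad).
It fails at once if the mallet is disturbed (moved more than 20 mm or tipped) (distance of mallet from where it was at the start of the episode above 0.02 m or angle between mallet's own z axis and vertical above 0.4 rad).
It fails at once if the soap bar is disturbed (moved more than 20 mm or tipped) (distance of soap_bar from where it was at the start of the episode above 0.02 m or angle between soap_bar's own z axis and vertical above 0.4 rad).
It also fails if it takes over 48 s, if anything falls off the work surface, if the arm or the gripper's body presses on something with over 40 N, if the wrist force passes 120 N, or if a joint passes its speed limit or range.

## Working session

There is one attempt and no reset: what is moved stays moved. The work goes in short steps, Python scripts to look and compute and a shell command to move; the robot and the scene stay as the last step left them, time stands still between calls to the robot, and variables do not carry over. Pictures are saved under pics/ and viewed, at most 10 in all, crops included, and the job is handed in when it is done.

```bash
mkdir -p pics; ls
cat > h.py <<'E'
import numpy as np,cv2
from workcell import bot,vision,workorder
from scipy.spatial.transform import Rotation as R
def pose():
    o=bot.get_obs();T=np.eye(4);T[:3,:3]=R.from_quat(o['tool_rot']).as_matrix();T[:3,3]=o['eef_pos'];return T
def shot(n):
    T=pose();p=vision.camera(n)
    if n=='wrist': p['W']=T@np.array(p['tool_from_camera'])
    else:
        M=np.eye(4);M[:3,:3]=cv2.Rodrigues(np.array(p['rvec'],float))[0];M[:3,3]=np.ravel(p['tvec']);p['W']=np.linalg.inv(M)
    return p
def ray(p,uv):
    K=np.array(p['K']);q=(np.array(uv,float).reshape(-1,2)-K[:2,2])/[K[0,0],K[1,1]]
    s=q.copy()
    for _ in range(10): s=q/(1+p['k1']*(s**2).sum(1,keepdims=True))
    return np.c_[s,np.ones(len(s))]
def at_z(p,uv,z):
    d=ray(p,uv)@p['W'][:3,:3].T;c=p['W'][:3,3];return c+d*((z-c[2])/d[:,2])[:,None]
def cloud(p):
    z=p['z_map'];v,u=np.mgrid[:z.shape[0],:z.shape[1]]
    X=ray(p,np.c_[u.ravel(),v.ravel()])*z.reshape(-1,1)
    X=X@p['W'][:3,:3].T+p['W'][:3,3];X[z.ravel()==0]=np.nan;return X.reshape(*z.shape,3)
E
python3 - <<'E'
from h import *
ims=[]
for n in ['scene','side']:
    p=shot(n);ims.append(p['image']);C=cloud(p)
    print(n,p['W'][:3,3].round(3))
    for q in ['stamp','plain_stamp','stand','hub','jig','hub_mouth','bottle','mallet','soap_bar']:
        for d in vision.spot_in(p,q)[:5]:
            u,v=map(int,d['position']);print(q,round(d['score'],2),(u,v),C[v,u].round(3))
cv2.imwrite('pics/scene.png',cv2.resize(ims[0],(800,600)));cv2.imwrite('pics/side.png',cv2.resize(ims[1],(800,600)))
E
```

```text
pics
scene [1.362 0.092 0.754]
stamp 0.82 (167, 174) [ 0.558 -0.271  0.096]
stamp 0.33 (278, 176) [0.522 0.045 0.087]
plain_stamp 0.58 (204, 174) [ 0.532 -0.169  0.084]
plain_stamp 0.29 (279, 177) [0.54  0.049 0.098]
stand 0.73 (189, 193) [ 0.563 -0.213  0.033]
stand 0.68 (146, 231) [ 0.726 -0.288  0.034]
hub 0.87 (283, 176) [0.519 0.059 0.086]
jig 0.96 (347, 190) [0.534 0.243 0.063]
jig 0.82 (280, 195) [0.554 0.054 0.044]
jig 0.66 (420, 205) [0.545 0.455 0.036]
hub_mouth 0.69 (279, 177) [0.54  0.049 0.098]
bottle 0.6 (361, 236) [0.736 0.26  0.092]
bottle 0.55 (281, 196) [0.557 0.057 0.042]
mallet 0.68 (417, 203) [0.542 0.446 0.04 ]
soap_bar 0.62 (105, 191) [ 0.611 -0.45   0.06 ]
side [ 0.252 -0.829  0.668]
stamp 0.96 (274, 256) [ 0.529 -0.283  0.102]
plain_stamp 0.75 (254, 233) [ 0.517 -0.193  0.102]
stand 0.93 (342, 269) [ 0.701 -0.317  0.032]
stand 0.81 (260, 269) [ 0.513 -0.247  0.033]
stand 0.62 (274, 256) [ 0.529 -0.283  0.102]
jig 0.89 (202, 173) [0.493 0.217 0.051]
jig 0.86 (226, 208) [0.513 0.019 0.036]
jig 0.65 (221, 200) [0.505 0.043 0.051]
jig 0.36 (228, 182) [0.535 0.065 0.095]
hub_mouth 0.61 (227, 185) [0.532 0.064 0.086]
bottle 0.8 (257, 152) [0.7   0.239 0.084]
bottle 0.35 (222, 204) [0.508 0.042 0.036]
mallet 0.98 (195, 145) [0.526 0.45  0.044]
mallet 0.69 (222, 202) [0.507 0.039 0.045]
mallet 0.21 (259, 268) [ 0.512 -0.241  0.032]
soap_bar 0.79 (338, 323) [ 0.587 -0.47   0.065]
soap_bar 0.73 (221, 198) [0.506 0.044 0.057]
soap_bar 0.73 (195, 142) [0.552 0.565 0.001]
```

View pics/scene.png

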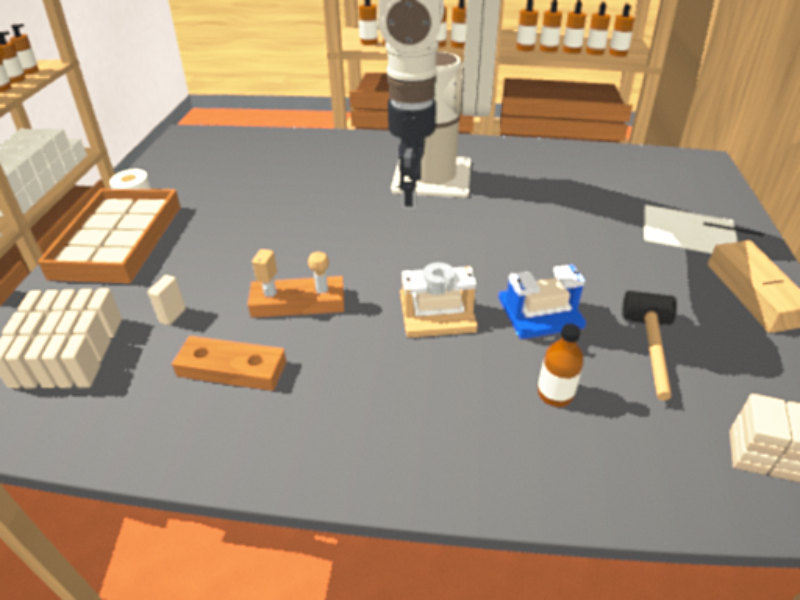

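View pics/side.png

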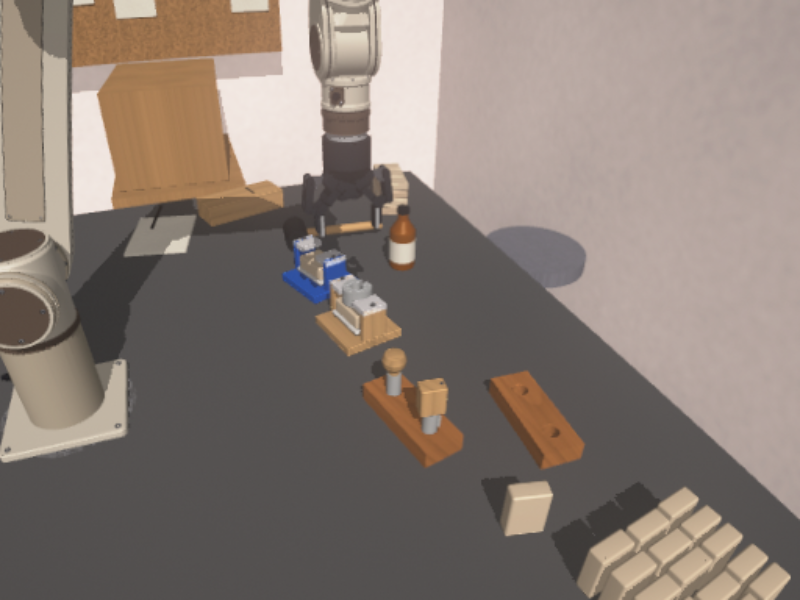

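The scene view (800 px) shows two stand-like blocks. One holds both stamps at (296,297), y≈-0.21; the other is empty at (229,362), y≈-0.29. The meant stand is the one farther left, with the stamps. The keyed block-handle stamp is at (264,265), the knob stamp at (318,262), the jig at (438,295) and the blue look-alike at (545,298). Next I look from the wrist.

Run:
```python
from h import *
p=shot('wrist');print(pose().round(3));print(p['W'].round(3),np.array(p['K']).round(1),p['k1'])
cv2.imwrite('pics/w1.png',cv2.resize(p['image'],(800,600)))
for q in ['hub','hub_mouth','jig','stamp']:
    for d in vision.place_of(p,q)[:3]: print(q,d['score'],d['position'],at_z(p,d['position'],.1))
s=shot('side');c=s['image'][210:300,210:330];cv2.imwrite('pics/c1.png',cv2.resize(c,(800,600),interpolation=cv2.INTER_CUBIC))
```

```text
[[ 0.    1.   -0.    0.5 ]
 [ 1.   -0.   -0.   -0.  ]
 [-0.   -0.   -1.    0.25]
 [ 0.    0.    0.    1.  ]]
[[ 1.    -0.001 -0.     0.499]
 [-0.001 -0.952 -0.307  0.078]
 [-0.     0.307 -0.952  0.374]
 [ 0.     0.     0.     1.   ]] [[286.1   0.  262.3]
 [  0.  286.1 191. ]
 [  0.    0.    1. ]] 0.007426964119826919
hub 0.58 [290.8, 127.3] [[0.52570986 0.05211449 0.1       ]]
hub_mouth 0.89 [294.1, 128.4] [[0.52884172 0.0510983  0.1       ]]
jig 0.67 [283.3, 121.1] [[0.51854425 0.05778667 0.1       ]]
stamp 0.33 [295.2, 126.3] [[0.52980806 0.05302884 0.1       ]]
```

View pics/w1.png

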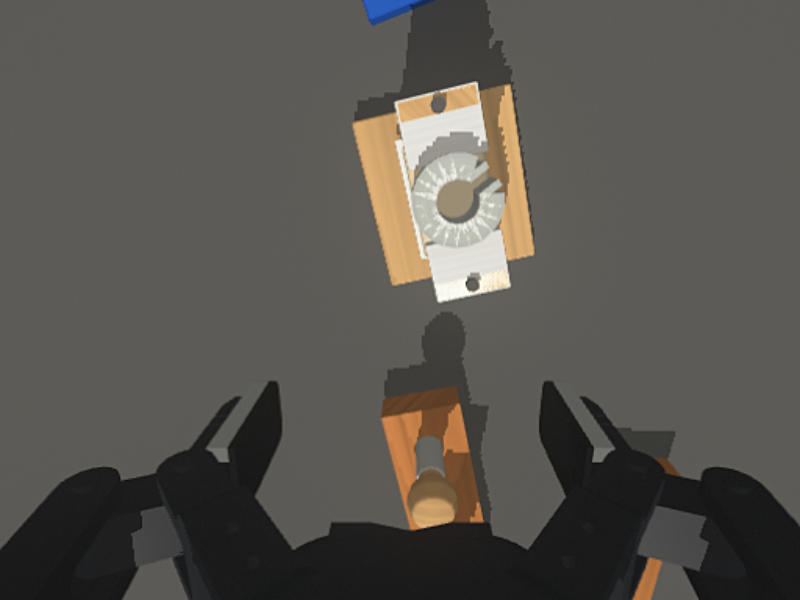

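View pics/c1.png

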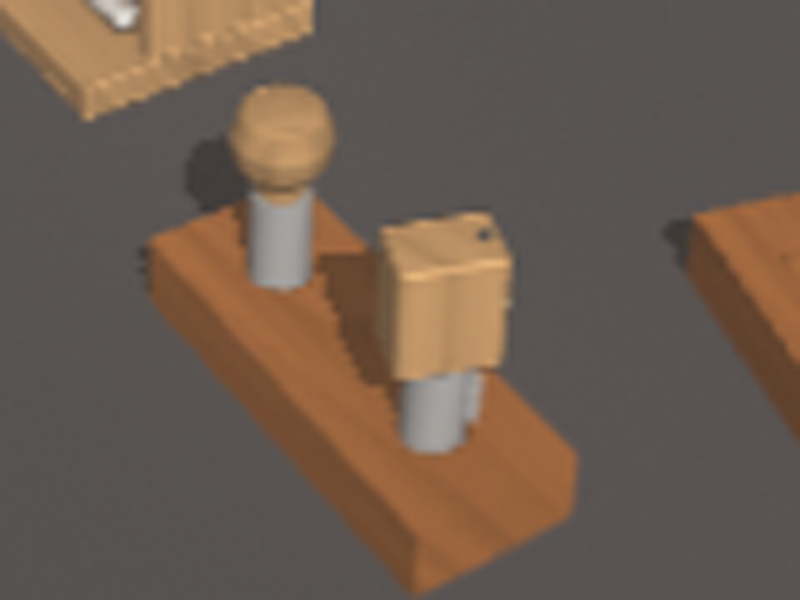

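The wrist view shows the hub bore at (457,200) with the keyway opening toward (495,175), so yaw is about 30°. In the crop, the block-handle stamp at (445,290) has the key on its right side and the dot at (484,235), so it is the keyed one. The knob stamp is at (283,135).

```bash
python3 -m creep '[[[-50,6,0],[0,0,0]],[[-50,6,0],[0,0,0]],[[-50,6,0],[0,0,0]],[[-50,6,0],[0,0,0]],[[-50,6,0],[0,0,0]],[[-40,6,0],[0,0,0]],[[0,0,0],[0,0,0]],[[0,0,0],[0,0,0]]]'
python3 - <<'E'
from h import *
p=shot('wrist');print(pose()[:3,3].round(4));np.savez('w2.npz',**{k:p[k] for k in('image','z_map','K','k1','W')})
cv2.imwrite('pics/w2.png',cv2.resize(p['image'],(800,600)))
for q in ['stamp','plain_stamp','stand']:
    for d in vision.spot_in(p,q)[:3]: print(q,d['score'],d['position'],at_z(p,d['position'],.119))
C=cloud(p);m=(C[...,2]>.112)&(C[...,2]<.126)&(C[...,1]<-.2)
n,l,st,ce=cv2.connectedComponentsWithStats(m.astype(np.uint8))
for i in range(1,n):
    if st[i,4]>60:
        P=at_z(p,np.argwhere(l==i)[:,::-1],.119)[:,:2]
        print(st[i],C[l==i].mean(0).round(4),np.median(C[l==i][:,2]),cv2.minAreaRect((P*1000).astype(np.float32)))
E
```

```text
clock: 2.3
eef_pos: [0.5358, -0.2897, 0.2497]
tool_rot: [0.707, 0.707, 0.0, -0.001]
ft_force: [-0.1, 0.7, -0.2]
grip_width: 0.0854
grasp_force: 0.0
[ 0.5359 -0.2891  0.2499]
stamp 0.76 [264.8, 165.4] [[ 0.53686429 -0.26960458  0.119     ]]
plain_stamp 0.82 [242.1, 49.9] [[ 0.51839239 -0.17453483  0.119     ]]
stand 0.64 [255.7, 99.6] [[ 0.52904898 -0.21265035  0.119     ]]
stand 0.62 [400.9, 161.1] [[ 0.6597776  -0.26577579  0.119     ]]
[ 242  149   46   35 1307] [ 0.5362 -0.2702  0.1188] 0.11899800567312302 ((536.2548217773438, -270.2514953613281), (28.43932342529297, 39.551204681396484), 82.56065368652344)
```

View pics/w2.png

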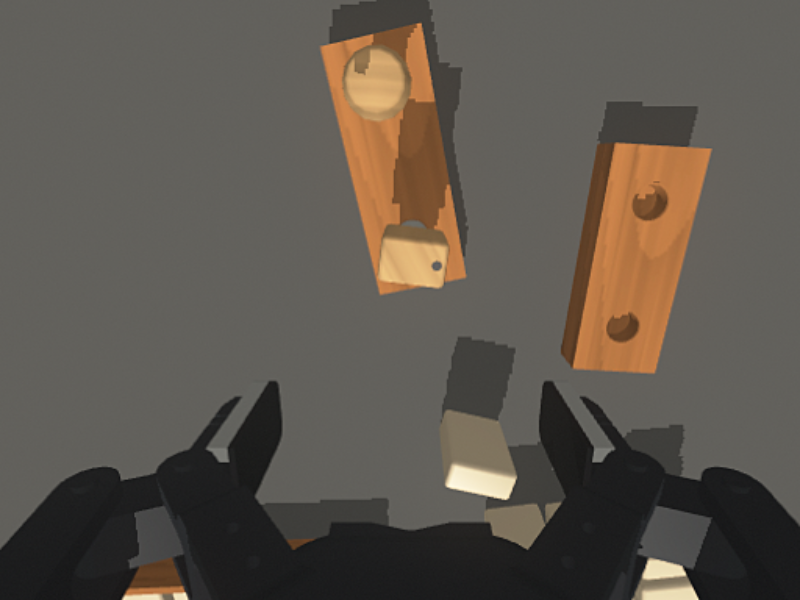

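Keyed stamp top at (414,258), dot at (437,266) on its +x side: centre (0.5363,-0.2703), yaw -7.4°. The knob stamp is at (376,82). Checking the j6 sign with a trial rotation first.

```bash
python3 -c "
from h import *;print(bot.get_obs()['joint_pos'])"; python3 -m creep '[[[0,0,0],[0,0,-0.18]],[[0,0,0],[0,0,-0.18]]]'; python3 -c "
from h import *;print(bot.get_obs()['joint_pos'])"
```

```text
[-4.94148818e-01  4.62458399e-01  3.25187272e-01  1.43337960e+00
  1.02402245e-04  1.07498121e+00]
clock: 2.75
eef_pos: [0.5362, -0.2889, 0.2504]
tool_rot: [0.566, 0.824, 0.0, 0.0]
ft_force: [-0.1, 0.5, -0.7]
grip_width: 0.0855
grasp_force: 0.0
[-4.94297916e-01  4.62497637e-01  3.25403625e-01  1.43333997e+00
  3.44751326e-05  7.09046015e-01]
```

```bash
python3 -m creep '[[[0,0,0],[0,0,-0.18]],[[0,0,0],[0,0,-0.18]],[[0,0,0],[0,0,-0.18]],[[0,0,0],[0,0,-0.18]],[[0,0,0],[0,0,-0.18]],[[0,0,0],[0,0,-0.18]],[[0,0,0],[0,0,0]],[[0,0,0],[0,0,0]]]'
cat >> h.py <<'E'
def delta(xyz):
    T=pose();print('tool mm',(T[:3,:3].T@(np.array(xyz)-T[:3,3])*1000).round(1),'at',T[:3,3].round(4),'yaw y',np.degrees(np.arctan2(T[1,1],T[0,1])).round(2),'axes',T[:3,2].round(3))
E
python3 - <<'E'
from h import *
delta([.5363,-.2703,.095])
p=shot('wrist');C=cloud(p);m=(C[...,2]>.112)&(C[...,2]<.126)&(abs(C[...,1]+.27)<.04)&(abs(C[...,0]-.536)<.04)
P=at_z(p,np.argwhere(m)[:,::-1],.119)[:,:2];print(m.sum(),np.median(C[m][:,2]),cv2.minAreaRect((P*1000).astype(np.float32)))
cv2.imwrite('pics/w3.png',p['image'])
E
```

```text
clock: 3.75
eef_pos: [0.5361, -0.2895, 0.2502]
tool_rot: [0.066, 0.998, -0.0, 0.0]
ft_force: [1.0, -0.1, -0.2]
grip_width: 0.0854
grasp_force: 0.0
tool mm [  2.4  19.  155.2] at [ 0.5361 -0.2895  0.2502] yaw y 82.41 axes [ 0. -0. -1.]
1230 0.11880656922941421 ((534.4569702148438, -271.35009765625), (27.10781478881836, 39.82554244995117), 82.71714782714844)
```

```bash
python3 -m creep '[[[3,18.5,40],[0,0,0]],[[0,0,45],[0,0,0]],[[0,0,40],[0,0,0]],[[0,0,20],[0,0,0]],[[0,0,10],[0,0,0]],[[0,0,0],[0,0,0]],[[0,0,0],[0,0,0]]]'
python3 -c "
from h import *;delta([.5354,-.2708,.095])"
```

```text
clock: 4.68
eef_pos: [0.5363, -0.2717, 0.0963]
tool_rot: [0.066, 0.998, -0.0, 0.001]
ft_force: [-1.0, 0.3, -0.9]
grip_width: 0.0853
grasp_force: 0.0
tool mm [1.  0.8 1.3] at [ 0.5363 -0.2717  0.0963] yaw y 82.49 axes [ 0.002 -0.001 -1.   ]
```

```bash
python3 -m creep '[[[0,0,0],[0,0,0]],[[0,0,0],[0,0,0]],[[0,0,0],[0,0,0]],[[0,0,0],[0,0,0]],[[0,0,0],[0,0,0]],[[0,0,0],[0,0,0]],[[0,0,0],[0,0,0]],[[0,0,0],[0,0,0]]]' 20
python3 -c "
from h import *;delta([.5354,-.2708,.095])"
```

```text
clock: 5.68
eef_pos: [0.5357, -0.2713, 0.0954]
tool_rot: [0.065, 0.998, -0.0, 0.0]
ft_force: [-1.3, 0.6, 5.8]
grip_width: 0.0276
grasp_force: 59.3
tool mm [0.4 0.5 0.4] at [ 0.5357 -0.2713  0.0954] yaw y 82.51 axes [ 0.001 -0.    -1.   ]
```

```bash
python3 -m creep '[[[0,0,-15],[0,0,0]],[[0,0,-40],[0,0,0]],[[0,0,-40],[0,0,0]],[[0,0,-40],[0,0,0]],[[0,20,0],[0,0,0]],[[0,45,0],[0,0,0]],[[0,45,0],[0,0,0]],[[0,45,0],[0,0,0]]]' && python3 -m creep '[[[4,45,0],[0,0,0]],[[0,45,0],[0,0,0]],[[0,45,0],[0,0,0]],[[0,45,0],[0,0,0]],[[0,22,0],[0,0,0]],[[0,0,0],[0,0,-0.175]],[[0,0,0],[0,0,-0.175]],[[0,0,0],[0,0,-0.175]],[[0,0,0],[0,0,-0.175]],[[0,0,0],[0,0,0]],[[0,0,0],[0,0,0]]]'
python3 - <<'E'
from h import *
delta([.528,.052,.23]);o=bot.get_obs();print(o['joint_pos'].round(2) if hasattr(o['joint_pos'],'round') else o['joint_pos'])
p=shot('wrist');cv2.imwrite('pics/w4.png',cv2.resize(p['image'],(800,600)))
np.savez('w4.npz',**{k:p[k] for k in('image','z_map','K','k1','W')})
for d in vision.place_of(p,'hub_mouth')[:3]: print(d['score'],d['position'],at_z(p,d['position'],.1))
C=cloud(p);m=(abs(C[...,2]-.1)<.004)&(np.hypot(C[...,0]-.528,C[...,1]-.052)<.04)
P=at_z(p,np.argwhere(m)[:,::-1],.1)[:,:2];np.save('hubpts.npy',P);print(m.sum(),np.median(C[m][:,2]));print(cv2.minEnclosingCircle((P*1000).astype(np.float32)))
E
```

```text
clock: 6.68
eef_pos: [0.5543, -0.1153, 0.228]
tool_rot: [0.065, 0.998, 0.0, -0.002]
ft_force: [-0.2, 0.7, -2.0]
grip_width: 0.0274
grasp_force: 59.8
clock: 8.05
eef_pos: [0.5776, 0.083, 0.2294]
tool_rot: [-0.279, 0.96, 0.0, -0.001]
ft_force: [-0.1, 0.0, -1.3]
grip_width: 0.0278
grasp_force: 59.8
tool mm [58.5  0.4 -0.6] at [0.5776 0.083  0.2294] yaw y 122.46 axes [-0.001 -0.    -1.   ]
[ 0.14  0.42  0.2   1.36 -0.   -0.42]
0.73 [261.0, 121.7] [[0.52657258 0.04904795 0.1       ]]
0.61 [263.3, 122.7] [[0.52621774 0.05117565 0.1       ]]
2464 0.1000913353723113
((527.1557006835938, 50.73161697387695), 28.18852424621582)
```

View pics/w4.png

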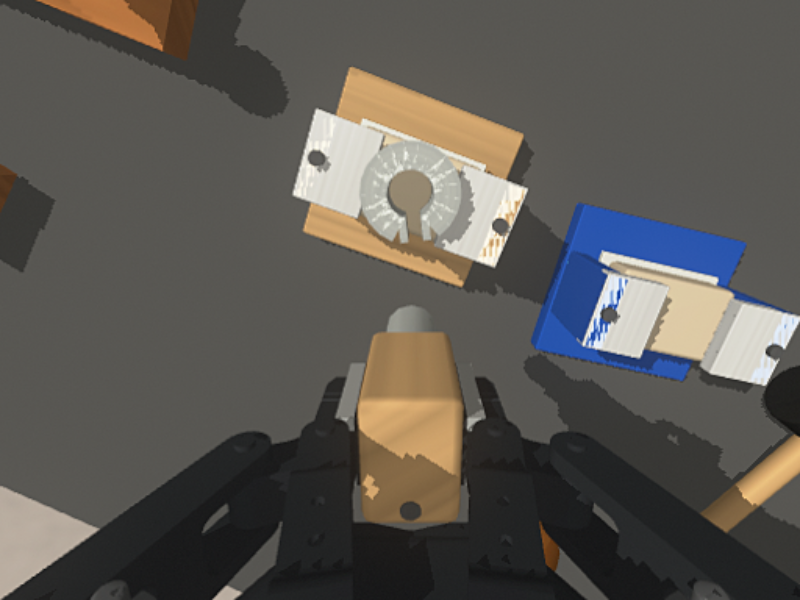

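The wrist view shows the hub bore at (410,190) with the keyway pointing down the image at (416,235), and the held handle at (410,460) with its dot at (410,510), also downward. So the key is nearly aligned already. Next: the slot angle, and where the stamp sits in the tool frame.

Run:
```python
from h import *
z=np.load('w4.npz');p={k:z[k] for k in z};p['k1']=float(p['k1'])
P=np.load('hubpts.npy');c=np.array([.52716,.05073]);T=pose();print(T[:3,3].round(4))
# refine centre using inner+outer: grid of top-face mask
r=np.hypot(*(P-c).T);a=np.degrees(np.arctan2(P[:,1]-c[1],P[:,0]-c[0]))
h,e=np.histogram(a[(r>.017)&(r<.026)],np.arange(-180,181,4))
print([(int(e[i]),int(h[i])) for i in range(len(h)) if h[i]<12])
inn=np.array([r[(a>t)&(a<t+15)].min() for t in range(-180,180,15)]);print('inner r',(inn*1000).round(1))
C=cloud(p);Q=(C-T[:3,3])@T[:3,:3]*1000  # tool mm
m=(abs(Q[...,2]+24)<3)&(abs(Q[...,0])<30)&(abs(Q[...,1])<25)
print(m.sum(),np.median(Q[m][:,2]));uv=np.argwhere(m)[:,::-1]
W=(at_z(p,uv,T[2,3]+.0236)-T[:3,3])@T[:3,:3]*1000
print(W.min(0),W.max(0),cv2.minAreaRect(W[:,:2].astype(np.float32)))
# dot
g=p['image'].sum(2);d=m&(g<240);print('dark',d.sum(),Q[d].mean(0) if d.sum() else '')
H=(np.r_[c,.1]-T[:3,3])@T[:3,:3]*1000;print('hub tool mm',H.round(1))
# front face of handle (facing +x tool)
f=(Q[...,2]>-15)&(Q[...,2]<15)&(Q[...,0]>10)&(Q[...,0]<28)&(abs(Q[...,1])<10)
print('front',f.sum(),[(t,np.median(Q[f&(abs(Q[...,2]-t)<3)][:,0]).round(2)) for t in(-12,0,12)])
s=(Q[...,2]>45)&(Q[...,2]<85)&(np.hypot(Q[...,0],Q[...,1])<20)
if s.sum(): print('shank',s.sum(),Q[s].min(0),Q[s].max(0),Q[s][:,1].mean())
```

```text
[0.5778 0.0831 0.2297]
[(12, 8), (28, 1), (32, 0), (36, 0), (40, 0), (44, 0), (48, 6), (60, 10)]Traceback (most recent call last):
  File "<stdin>", line 8, in <module>
    return umr_minimum(a, axis, None, out, keepdims, initial, where)
ValueError: zero-size array to reduction operation minimum which has no identity
```

Run:
```python
from h import *
z=np.load('w4.npz');p={k:z[k] for k in z};p['k1']=float(p['k1'])
P=np.load('hubpts.npy');c=np.array([.52716,.05073]);T=pose()
r=np.hypot(*(P-c).T);a=np.degrees(np.arctan2(P[:,1]-c[1],P[:,0]-c[0]))
for lo,hi in((.015,.019),(.019,.023),(.023,.027)):
    s=(r>lo)&(r<hi);x=a[s];print(hi,x[(x<38.5)].max(),x[x>38.5].min())
inn=[(t,(r[(a>t)&(a<t+15)].min()*1000).round(1)) for t in range(-180,180,15) if ((a>t)&(a<t+15)).any()];print(inn)
C=cloud(p);Q=(C-T[:3,3])@T[:3,:3]*1000
m=(abs(Q[...,2]+24)<3)&(abs(Q[...,0])<30)&(abs(Q[...,1])<25)
if m.any():
    uv=np.argwhere(m)[:,::-1];zt=np.median(Q[m][:,2]);W=(at_z(p,uv,T[2,3]-zt/1000)-T[:3,3])@T[:3,:3]*1000
    print(m.sum(),zt,W.min(0),W.max(0),cv2.minAreaRect(W[:,:2].astype(np.float32)))
    d=m&(p['image'].sum(2)<240);print('dark',d.sum(),Q[d].mean(0))
print('hub tool mm',((np.r_[c,.1]-T[:3,3])@T[:3,:3]*1000).round(1))
f=(Q[...,2]>-15)&(Q[...,2]<15)&(Q[...,0]>10)&(Q[...,0]<28)&(abs(Q[...,1])<10)
print('front',f.sum(),[(t,np.median(Q[f&(abs(Q[...,2]-t)<3)][:,0]).round(2)) for t in(-12,0,12)])
s=(Q[...,2]>32)&(Q[...,2]<85)&(np.hypot(Q[...,0],Q[...,1])<20)
if s.any(): print('shank',s.sum(),Q[s].min(0),Q[s].max(0),Q[s][:,1].mean())
```

```text
0.019 26.251630872902076 54.36841236061337
0.023 27.20788649112734 50.22629741926256
0.027 29.9647546002854 49.75376205495279
[(-180, np.float64(13.2)), (-165, np.float64(13.6)), (-150, np.float64(13.0)), (-135, np.float64(13.3)), (-120, np.float64(13.2)), (-105, np.float64(13.1)), (-90, np.float64(13.0)), (-75, np.float64(13.2)), (-60, np.float64(13.2)), (-45, np.float64(12.8)), (-30, np.float64(12.8)), (-15, np.float64(12.8)), (0, np.float64(12.5)), (15, np.float64(12.9)), (45, np.float64(13.1)), (60, np.float64(13.1)), (75, np.float64(13.0)), (90, np.float64(12.8)), (105, np.float64(13.0)), (120, np.float64(13.0)), (135, np.float64(13.2)), (150, np.float64(13.2)), (165, np.float64(13.2))]
5545 -23.301982349394674 [-18.29565714 -25.4205361  -23.31670644] [ 22.04849847  25.53690285 -23.28541425] ((1.8799095153808594, 0.05236625671386719), (40.34127426147461, 50.95713424682617), 0.039209913462400436)
dark 594 [  4.01465529  -0.2088321  -24.32705337]
hub tool mm [ 6.000e+01 -1.000e-01  1.297e+02]
front 1186 [(-12, np.float64(20.17)), (0, np.float64(20.24)), (12, np.float64(20.28))]
shank 420 [  0.42706092 -11.46449169  44.94133661] [13.0564076  12.44013153 79.09067383] 0.39284512231994406
```

```bash
python3 -m creep '[[[50,0,0],[0,0,0]],[[0,0,0],[0,0,-0.124]],[[0,0,0],[0,0,0]],[[0,0,0],[0,0,0]]]'
python3 -c "
from h import *;delta([.52716,.05073,.18])"
```

```text
clock: 8.65
eef_pos: [0.5366, 0.0564, 0.2304]
tool_rot: [-0.339, 0.941, -0.0, 0.001]
ft_force: [0.2, -0.1, -2.0]
grip_width: 0.0273
grasp_force: 59.8
tool mm [11.   1.6 50.4] at [0.5366 0.0564 0.2304] yaw y 129.61 axes [ 0.001  0.    -1.   ]
```

```bash
python3 -m creep '[[[10.4,1.4,15],[0,0,0]],[[0,0,20],[0,0,0]],[[0,0,8],[0,0,0]],[[0,0,0],[0,0,0]],[[0,0,0],[0,0,0]]]'
python3 -c "
from h import *;delta([.52716,.05073,.18])"
python3 -m creep '[[[0,0,3],[0,0,0]],[[0,0,3],[0,0,0]],[[0,0,2],[0,0,0]],[[0,0,2],[0,0,0]],[[0,0,0],[0,0,0]]]'
python3 -c "
from h import *;delta([.52716,.05073,.18]);print(bot.get_obs()['ft_torque'])"
```

```text
clock: 9.28
eef_pos: [0.5278, 0.0509, 0.1878]
tool_rot: [-0.34, 0.941, -0.0, 0.001]
ft_force: [0.6, 0.0, -1.7]
grip_width: 0.0272
grasp_force: 59.9
tool mm [0.6 0.3 7.8] at [0.5278 0.0509 0.1878] yaw y 129.71 axes [ 0.001  0.    -1.   ]
clock: 9.9
eef_pos: [0.5269, 0.0507, 0.1768]
tool_rot: [-0.34, 0.941, 0.0, -0.0]
ft_force: [0.4, 0.1, -1.3]
grip_width: 0.0276
grasp_force: 59.9
tool mm [-0.3 -0.1 -3.2] at [0.5269 0.0507 0.1768] yaw y 129.72 axes [-0. -0. -1.]
[-0.01397162 -0.00726753 -0.00227648]
```

```bash
python3 -m creep '[[[0,0,3],[0,0,0]],[[0,0,3],[0,0,0]],[[0,0,3],[0,0,0]],[[0,0,2],[0,0,0]],[[0,0,0],[0,0,0]]]'; python3 -m creep '[[[0,0,2],[0,0,0]],[[0,0,2],[0,0,0]],[[0,0,2],[0,0,0]],[[0,0,2],[0,0,0]],[[0,0,0],[0,0,0]]]'
python3 -c "
from h import *;delta([.52716,.05073,.18]);print(bot.get_obs()['ft_torque'])"
```

```text
clock: 10.52
eef_pos: [0.5269, 0.0507, 0.1658]
tool_rot: [-0.34, 0.941, 0.0, -0.0]
ft_force: [0.2, -0.6, -1.7]
grip_width: 0.0277
grasp_force: 59.9
clock: 11.15
eef_pos: [0.5269, 0.0507, 0.1578]
tool_rot: [-0.34, 0.941, 0.0, -0.0]
ft_force: [-0.3, -0.6, -2.0]
grip_width: 0.0274
grasp_force: 59.9
tool mm [ -0.2  -0.1 -22.2] at [0.5269 0.0507 0.1578] yaw y 129.72 axes [-0. -0. -1.]
[-0.04496392  0.0330863  -0.09436043]
```

The nose is past 18 mm deep with no upward force, so the key is in the keyway. I keep pushing down.

```bash
python3 -m creep '[[[0,0,3],[0,0,0]],[[0,0,3],[0,0,0]],[[0,0,3],[0,0,0]],[[0,0,3],[0,0,0]],[[0,0,2],[0,0,0]],[[0,0,0],[0,0,0]]]'; python3 -m creep '[[[0,0,2],[0,0,0]],[[0,0,2],[0,0,0]],[[0,0,2],[0,0,0]],[[0,0,2],[0,0,0]],[[0,0,0],[0,0,0]],[[0,0,0],[0,0,0]]]'
python3 -c "
from h import *;delta([.52716,.05073,.136]);print(bot.get_obs()['ft_torque'])"
```

```text
clock: 11.9
eef_pos: [0.5269, 0.0507, 0.1438]
tool_rot: [-0.34, 0.941, 0.0, -0.0]
ft_force: [1.1, -0.3, -1.6]
grip_width: 0.0272
grasp_force: 59.9
clock: 12.65
eef_pos: [0.5273, 0.0508, 0.1371]
tool_rot: [-0.34, 0.941, -0.0, 0.001]
ft_force: [-1.9, -0.8, 6.4]
grip_width: 0.0275
grasp_force: 60.8
tool mm [0.2 0.1 1.1] at [0.5273 0.0508 0.1371] yaw y 129.72 axes [ 0.001  0.    -1.   ]
[-0.01870464  0.627048    0.05562726]
```

```bash
python3 -m creep '[[[0,0,1],[0,0,0]],[[0,0,1],[0,0,0]],[[0,0,0],[0,0,0]],[[0,0,0],[0,0,0]]]';  python3 -m creep '[[[0,0,1],[0,0,0]],[[0,0,1],[0,0,0]],[[0,0,0],[0,0,0]],[[0,0,0],[0,0,0]]]'
```

```text
clock: 13.15
eef_pos: [0.5274, 0.0508, 0.1363]
tool_rot: [-0.34, 0.941, -0.0, 0.001]
ft_force: [-4.4, 0.6, 14.3]
grip_width: 0.0272
grasp_force: 61.8
clock: 13.65
eef_pos: [0.5275, 0.0508, 0.1362]
tool_rot: [-0.34, 0.941, -0.0, 0.002]
ft_force: [-7.9, -0.1, 24.4]
grip_width: 0.0271
grasp_force: 63.2
```

```bash
python3 -m creep '[[[0,0,0],[0,0,0]],[[0,0,0],[0,0,0]],[[0,0,0],[0,0,0]],[[0,0,0],[0,0,0]]]'
python3 - <<'E'
from h import *
T=pose();p=shot('wrist');C=cloud(p);Q=(C-T[:3,3])@T[:3,:3]*1000
m=(abs(Q[...,2]+24)<4)&(abs(Q[...,0])<12)&(abs(Q[...,1])<8);print('top of handle, tool z',np.median(Q[m][:,2]))
print(workorder.job_done())
E
```

```text
clock: 14.15
eef_pos: [0.5275, 0.0508, 0.1362]
tool_rot: [-0.34, 0.941, -0.0, 0.002]
ft_force: [-8.1, 0.3, 23.9]
grip_width: 0.0279
grasp_force: 63.2
top of handle, tool z -23.81668241674882
the job is handed in; nothing more can be done
None
```

I handed the job in with the keyed stamp in the hub and its key in the keyway, still gripped and pressed about 44 mm below the mouth with roughly 25 N. The bed looks fully down on its stop (force kept rising while the height held steady), but the hand-in gave no verdict.

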